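# Rock a tight test nest out of its stand

### The job

The round test nest sits tight in the socket of its stand, and the stand only lies loose on the bench, so a straight pull would bring it up too. Take the grease pot off the stand's foot plate, where it is in the way, and stand it upright on the free bench well away; then grip the nest and rock it from side to side until it works free, keeping the stand down flat on the bench. Finish while still holding the nest, upright and just clear above its socket (about a finger's breadth), and leave the other things on the bench alone.

Things in the scene. Friction and masses are not known exactly. Their poses are not given: they have to be found in the camera images.
- nest_center (a point): Test nest: upright aluminium cylinder, 47 mm diameter, 48 mm tall, 3 mm pad on top, 0.2 kg; a brass fitting sticks out 13 mm from its side to its own -y. Point on the cylinder's axis, 24 mm above its underside; z is the axis. It starts seated in the socket, underside 9 mm and top 60 mm above the bench; the lowest 18 mm are in the socket. Grip across its x axis, clear of the fitting.
- stand: Nest stand, loose on the bench, 1.3 kg: dark steel foot plate 170 mm (its x) by 104 mm (its y), 9 mm thick; in its middle an aluminium socket block 68 x 68 mm, top 27 mm above the bench, with a round bore 52 mm wide and 18 mm deep down to the plate, leaving the nest 2.5 mm of play all round. Origin: centre of the plate's underside; z up.
- socket (a point): Middle of the socket's mouth, on the bore's axis, level with the block's top (27 mm above the bench); axes as the stand's. A straight pull needs 18 to 25 N and lifts the stand. Tilting the nest to and fro about 0.1 rad about the stand's y axis, raising it a little with each swing (by less than the rising side gains by tilting), walks it out with hardly any net pull.
- nose_a (a point): Contact point of the spring plunger at the socket's +x side: a round brass nose, 19 mm above the bench (10 mm above the seated nest's underside), that presses the nest with 18 N and rubs with 9 to 13 N. It grips until the nest is about 12 mm higher. Its threaded body sticks out 7 mm from the block's side. As built it is 23.5 mm from the bore's axis.
- nose_b (a point): Contact point of the other spring plunger, the same, opposite at the socket's -x side.
- pot_center (a point): Grease pot: small round red pot with a grey lid, 39 mm across, 32 mm high, 0.05 kg, standing on the foot plate at the stand's +x side of the socket, so that no finger can pass beside the nest there. The point is its centre, 16 mm above its underside; z is its axis.
- free_bench (a point): A point on the bench top in the middle of a free area about 130 mm across, at the robot's left; fixed, z = 0.
- tape_roll_0: blue roll of tape, 71 mm across and 23 mm high, lying at the robot's left; a bystander; origin: centre of its underside
- oil_bottle: squeeze oil bottle with red nozzle, 41 mm across and 125 mm high, standing at the robot's left, beyond the free area; a bystander; origin: centre of its underside
- seal_block_1: square aluminium test block with a round seal recess, 44 x 50 x 18 mm, lying to the right of the stand; a bystander; origin: centre of its underside
- seal_block_2: second aluminium test block, like the first, lying a little beyond it; a bystander; origin: centre of its underside
There are look-alikes about, which are no part of the job. What is shaped like the part that bears nest_center but turquoise is not meant. Leave any turquoise look-alike of the part that bears pot_center alone.

How it is judged:
On the way, in this order (a step that is already met when the one before it is completed fails the run):
1. the grease pot stands upright on the bench, let go, well away from the stand (height (world z) of pot_center between 0.011 and 0.021 m and angle between pot_center's own z axis and vertical below 0.12 rad and horizontal distance between pot_center and stand above 0.13 m and contact force between the fingers and grease_pot below 0.05 N), for 0.2 s.
2. the nest is leaned over to one side at least 2.5 degrees while still in its socket (angle between the z axis of nest_center and the z axis of stand, either way round above 0.044 rad and z of nest_center in the frame of stand below 0.046 m), for 0.02 s.
At the end, for the whole second after the job is handed in: The gripper holds the nest, at rest and upright within 10 degrees, its underside 3 to 50 mm above the socket's mouth and within 30 mm of its axis, not touching the stand; the stand lies flat; the grease pot stands upright on the bench, let go, over 130 mm from the stand's middle (all of step 1 and z of nest_center in the frame of stand between 0.054 and 0.101 m and horizontal distance between nest_center and socket below 0.03 m and angle between nest_center's own z axis and vertical below 0.17 rad and contact force between the fingers and spare_nest above 1 N and contact force between each of spare_nest, the arm and stand below 0.05 N and linear speed of spare_nest below 0.03 m/s and height (world z) of stand below 0.0025 m and angle between stand's own z axis and vertical below 0.03 rad); the arm keeps its last pose, push and grip.
It fails at once if the stand comes up off the bench (its middle rises by more than 6 mm) or tips more than 5 degrees (height (world z) of stand above 0.006 m or angle between stand's own z axis and vertical above 0.09 rad).
It fails at once if one of the other things on the bench is moved by more than 15 mm (distance of any of tape_roll_0, oil_bottle, seal_block_1, seal_block_2 from where it was at the start of the episode above 0.015 m).
It also fails if it takes over 64 s, if anything falls off the work surface, if the arm or the gripper's body presses on something with over 40 N, if the wrist force passes 120 N, or if a joint passes its speed limit or range.

### The arm

A 7-joint arm with a two-finger parallel gripper is mounted at the origin on a cart in front of the work surface, level with it; the furniture and walls round the work are solid. World frame = base frame: x ahead of the robot, y to its left, z up, the work surface at z = 0. Lengths are in m, angles in rad, forces in N, time in s.
With the tool pointing down it reaches from about 0.425 to 0.925 m from the base axis. Payload 6.8 kg.
Tool frame: the origin (TCP) lies on the front face of the gripper's body, between the roots of the fingers; the fingertips stand 73 mm ahead of it and the grasp point (between the pads) lies 54 mm ahead of it (env.nose_length is the distance from the TCP to the fingertips, in m); z points along the fingers, y is the direction in which the jaws open and shut (so a half turn about z gives the same grasp; the last joint's range is limited). The gripper opens to 85 mm and grips with 20 to 120 N. Pads are 22 mm wide; open, the fingers measure 114 mm over their backs; the gripper's body (76 mm by 85 mm) begins 54 mm behind the grasp point. The pads swing forward as they close: fully open they stand 13 mm farther back than shut.
Start: joints at [-1.395, 0.477, 0.022, 1.555, -0.011, 1.109, -0.083], TCP at [0.189, 0.648, 0.304] pointing down, gripper open.
Joint ranges: [-2.96, 2.96], [-0.34, 2.1], [-1.41, 1.46], [0.24, 2.44], [-1.37, 4.51], [0.17, 1.92], [-2.96, 2.96]. Speed limits (rad/s): [2.39, 2.39, 3.14, 3.14, 3.14, 3.14, 3.14].

### API

Orientations are given as a unit quaternion [w, x, y, z].
In Python, from cell import env, kin, camera, calibration, job gives the robot as it stands. The module is installed in compiled form; this text tells all that it offers. Calls block until the motion is done:
- env.reach(position, orientation): joint-space move of the TCP to a pose.
- env.movel(position, velocity=0.15, rot=None, stop_force=None): straight line of the TCP; rot=None keeps the orientation; velocity is the mean speed in m/s. With stop_force (N) it stops when the force on the tool has changed by that much, and returns True; else False.
- env.goto_joints(angles): joint-space move.
- env.grip(opening, f_grip=None): finger opening in m; f_grip is the grip in N (None keeps the last); returns when the fingers have stopped.
- env.dwell(seconds).
- kin.inverse_kinematics(position, orientation): joint angles nearest the present ones, or None.
- env.get_state(): the state.
- camera(name): name is "side" or "top" or "wrist"; returns (picture, depth): 420x560x3 uint8, blue, green, red; 420x560 float32, m along the optical axis (not along the pixel's ray), 0 where there is no reading.
- calibration(name): a dict with "fx", "fy", "cx", "cy" (pixels), "rvec" (rotation vector, rad) and "tvec" (3), from world to camera coordinates, as OpenCV has them. Camera axes: x right, y down, z forward; pixel columns grow to the right and rows downward; lengths in m; the calibration is good to about 2 mm. A picture is of the moment at which its call begins: read the wrist's pose just before it. calibration takes no time and is no camera call; for the wrist camera it gives the pose at the moment of the call.
A pose or a line that the arm cannot do raises env.PlanningError and nothing moves.
- job.job_done(): hands the job in, once; it reports no verdict.
The state is a dict: "time": time; "qpos": joint angles; "joint_velocities": joint speeds; "joint_torque": joint torques, N m; "tcp_pos": TCP position; "orientation": TCP orientation; "force": force on the tool from outside, world axes, zero at the start; "torque": the same for the moment, N m; "opening": finger opening in m.
Only numpy, scipy, OpenCV 4.12 (cv2) and the standard library are available. Lean on these libraries where they do the work, as an engineer would, in place of code of your own. Each camera call takes 0.05 s, during which the arm holds its last target.

## Working session

There is one attempt and no reset: what is moved stays moved. The work goes in short steps, each a Python script; the robot and the scene stay as the last script left them, time stands still between calls to the robot, and variables do not carry over. Pictures are saved under pics/ and viewed, and the job is handed in when it is done.

```bash
ls; mkdir -p pics; python3 - <<'E'
from cell import env,kin,camera,calibration,job
import cv2,numpy as np
s=env.get_state(); print({k:np.round(v,3) for k,v in s.items()}, env.nose_length)
for n in ["top","side","wrist"]:
    p,d=camera(n); cv2.imwrite(f"pics/{n}0.png",p); np.save(f"{n}0.npy",d)
    c=calibration(n); print(n,{k:np.round(v,4) for k,v in c.items()})
E
```

```text
pics
{'time': np.float64(0.0), 'qpos': array([-1.395,  0.478,  0.022,  1.556, -0.011,  1.109, -0.083]), 'joint_velocities': array([-0.001, -0.001,  0.   , -0.001, -0.   ,  0.001, -0.   ]), 'joint_torque': array([-0.0000e+00, -5.9645e+01,  1.6080e+00, -2.8120e+01,  1.3000e-02,
        9.0000e-03, -0.0000e+00]), 'tcp_pos': array([0.189, 0.648, 0.303]), 'orientation': array([-0.   ,  0.141,  0.99 , -0.001]), 'force': array([ 0.45 , -0.383, -0.316]), 'torque': array([-0.017, -0.029,  0.007]), 'opening': np.float64(0.085)} 0.0726
top {'fx': np.float64(394.8031), 'fy': np.float64(394.8031), 'cx': np.float64(282.2952), 'cy': np.float64(209.1761), 'rvec': array([ 2.0453, -2.1639,  0.2542]), 'tvec': array([0.0771, 0.5215, 0.9937])}
side {'fx': np.float64(405.0231), 'fy': np.float64(405.0231), 'cx': np.float64(283.0928), 'cy': np.float64(206.2725), 'rvec': array([ 2.083 , -0.328 ,  0.1824]), 'tvec': array([-0.4901,  0.1491,  0.8346])}
wrist {'fx': np.float64(302.2898), 'fy': np.float64(302.2898), 'cx': np.float64(279.9336), 'cy': np.float64(205.796), 'rvec': array([-2.3035, -1.7283, -0.2682]), 'tvec': array([-0.6742, -0.0393,  0.3806])}
```

View pics/top0.png

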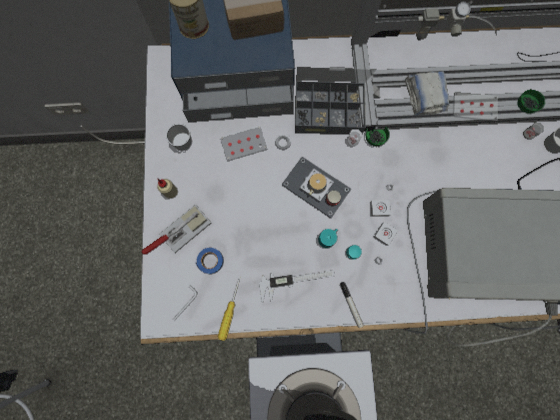

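View pics/side0.png

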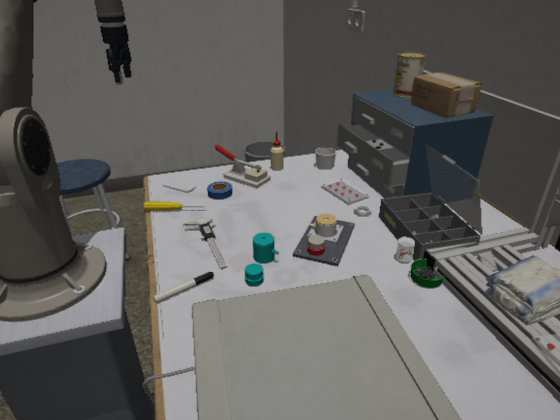

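View pics/wrist0.png

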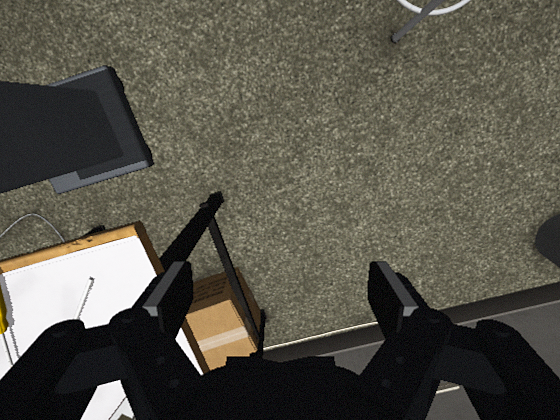

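The top view shows the stand at about (316,187), with the orange-padded nest at (317,183). The grey-lidded pot is at (333,198) on the +x foot, and the bench around (255,210) is free. The turquoise decoys are at (328,238) and (354,252). Next I'll measure these.

```bash
cat > h.py <<'E'
from cell import env,kin,camera,calibration,job
import cv2,numpy as np
from scipy.spatial.transform import Rotation as R
def cast(c,uv,z):
    Rm=cv2.Rodrigues(np.array(c["rvec"],float))[0]; t=np.array(c["tvec"],float).ravel()
    o=-Rm.T@t; d=Rm.T@np.array([(uv[0]-c["cx"])/c["fx"],(uv[1]-c["cy"])/c["fy"],1.])
    return o+d*(z-o[2])/d[2]
def down(yaw): # jaw (tool y) direction at angle yaw in world
    y=np.array([np.cos(yaw),np.sin(yaw),0]); z=np.array([0,0,-1.]); x=np.cross(y,z)
    return R.from_matrix(np.c_[x,y,z])
def q(r):
    a=r.as_quat(); return np.array([a[3],a[0],a[1],a[2]])
E
python3 - <<'E'
from h import *
p=cv2.imread("pics/top0.png"); c=calibration("top")
crop=cv2.resize(p[140:270,180:410],None,fx=3.4,fy=3.4,interpolation=cv2.INTER_CUBIC); cv2.imwrite("pics/crop0.png",crop)
hsv=cv2.cvtColor(p,cv2.COLOR_BGR2HSV)
# plate dark
roi=np.zeros(p.shape[:2],np.uint8); roi[150:222,275:358]=1
m=((hsv[...,2]<110)&(roi>0)).astype(np.uint8)
cs,_=cv2.findContours(m,cv2.RETR_EXTERNAL,cv2.CHAIN_APPROX_NONE); k=max(cs,key=cv2.contourArea)
r=cv2.minAreaRect(k); print("plate px",r)
b=cv2.boxPoints(r); w=np.array([cast(c,u,0.009) for u in b]); print(w.round(4), w.mean(0).round(4)); print(np.linalg.norm(np.diff(w,axis=0),axis=1))
def comp(m,z,n):
    cs,_=cv2.findContours((m&(roi>0)).astype(np.uint8),cv2.RETR_EXTERNAL,cv2.CHAIN_APPROX_NONE)
    for k in cs:
        if cv2.contourArea(k)>30:
            (u,v),rad=cv2.minEnclosingCircle(k); M=cv2.moments(k);u,v=M['m10']/M['m00'],M['m01']/M['m00']
            print(n,(u,v),rad,cast(c,(u,v),z).round(4))
comp((hsv[...,0]<30)&(hsv[...,1]>100)&(hsv[...,2]>120),0.060,"pad")
for uv in [(317,183),(333,198)]: print(hsv[uv[1],uv[0]])
for n,uv,z in [("bottle",(165,186),.06),("tape",(209,261),.02),("free?",(255,212),0),("calip",(262,283),0)]: print(n,cast(c,uv,z).round(3))
E
```

```text
plate px ((315.7328796386719, 186.65902709960938), (59.840362548828125, 35.75114440917969), 34.33021926879883)
[[ 0.6088  0.0464  0.009 ]
 [ 0.6944 -0.0168  0.009 ]
 [ 0.5854 -0.15    0.009 ]
 [ 0.5033 -0.0856  0.009 ]] [ 0.598  -0.0515  0.009 ]
[0.10646474 0.17210017 0.10431699]
pad (317.4022038567493, 180.267217630854) 7.075103759765625 [ 0.6001 -0.0522  0.06  ]
[ 20  80 173]
[ 30  20 163]
bottle [0.607 0.36  0.06 ]
tape [0.402 0.252 0.02 ]
free? [0.535 0.124 0.   ]
calip [0.337 0.113 0.   ]
```

View pics/crop0.png

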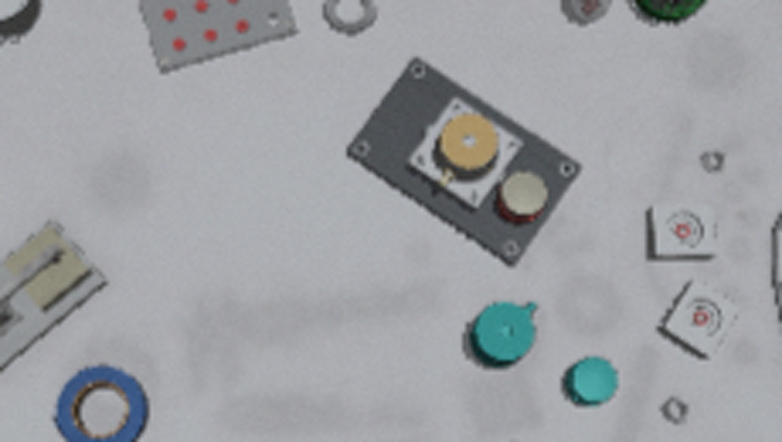

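```bash
python3 - <<'E'
from h import *
c=calibration("top")
print("pot rough",cast(c,(180+522/3.4,140+194/3.4),.041).round(4))
for y in (141,-39,51,-129):
    k=kin.inverse_kinematics(np.array([.57,-.075,.28]),q(down(np.radians(y)))); print(y,None if k is None else np.round(k,2))
    k=kin.inverse_kinematics(np.array([.6,-.05,.1]),q(down(np.radians(y)))); print(y,None if k is None else np.round(k,2))
E
```

```text
pot rough [ 0.5556 -0.0948  0.041 ]
141 [-0.36  0.36  0.49  1.85 -0.2   0.98  2.68]
141 [-0.08  0.62  0.08  1.88 -0.08  0.65  2.51]
-39 [-0.69  0.49  0.97  1.87 -0.47  1.03 -0.21]
-39 [-0.42  0.69  0.55  1.9  -0.54  0.7  -0.23]
51 [-0.57  0.42  0.78  1.86 -0.35  1.    1.25]
51 [-0.32  0.65  0.4   1.9  -0.39  0.67  1.21]
-129 [-0.83  0.68  1.28  1.88 -0.72  1.15 -1.54]
-129 [-0.79  1.12  1.26  1.93 -1.22  1.15 -1.26]
```

```bash
python3 - <<'E'
from h import *
env.reach(np.array([.56,-.085,.26]),q(down(np.radians(-39))))
s=env.get_state(); print(s["time"],s["tcp_pos"].round(4),s["qpos"].round(2),s["force"].round(2))
c=calibration("wrist"); p,d=camera("wrist"); cv2.imwrite("pics/w1.png",p); np.save("w1.npy",d)
import pickle; pickle.dump(c,open("w1.pkl","wb"))
E
```

```text
3.0417 [ 0.5603 -0.084   0.2599] [-0.69  0.52  1.    1.91 -0.52  1.   -0.14] [ 0.67 -0.05  0.31]
```

View pics/w1.png

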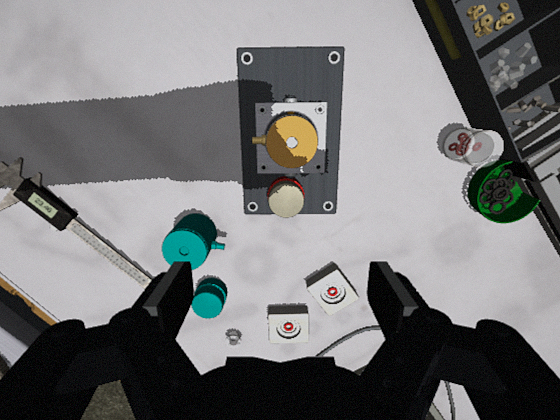

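The wrist view shows the plate with corners at about (237,47), (344,47), (338,214) and (245,214). The nest pad is at (291,140), the fitting at (258,140) and the pot lid at (286,199). The gripper's shadow darkens part of the picture.

```bash
python3 - <<'E'
from h import *
import pickle
c=pickle.load(open("w1.pkl","rb")); p=cv2.imread("pics/w1.png"); hsv=cv2.cvtColor(p,cv2.COLOR_BGR2HSV)
w=np.array([cast(c,u,.009) for u in [(237,47),(344,47),(338,214),(245,214)]]); print(w.round(4)); print("plate",w.mean(0).round(4), np.linalg.norm(w-np.roll(w,1,0),axis=1).round(4))
x=w[2]+w[3]-w[0]-w[1]; print("x yaw",np.degrees(np.arctan2(x[1],x[0])))
scr=np.array([cast(c,u,.009) for u in [(247,59),(334,58),(331,206),(252,206)]]);x=scr[2]+scr[3]-scr[0]-scr[1]
print("screws",scr.mean(0).round(4),np.degrees(np.arctan2(x[1],x[0])))
roi=np.zeros(p.shape[:2],np.uint8); roi[95:222,235:345]=1
def comp(m,z,n):
    m=cv2.morphologyEx((m&(roi>0)).astype(np.uint8),cv2.MORPH_OPEN,np.ones((7,7)))
    cs,_=cv2.findContours(m,cv2.RETR_EXTERNAL,cv2.CHAIN_APPROX_NONE)
    for k in cs:
        if cv2.contourArea(k)>300:
            e=cv2.fitEllipse(cv2.convexHull(k)); u,v=e[0]
            print(n,np.round(e[0],1),np.round(e[1],1),cast(c,(u,v),z).round(4), "diam",np.linalg.norm(cast(c,(u-e[1][0]/2,v),z)-cast(c,(u+e[1][0]/2,v),z)))
comp((hsv[...,0]>10)&(hsv[...,0]<28)&(hsv[...,1]>100)&(hsv[...,2]>60),.060,"pad")
r2=np.zeros_like(roi); r2[180:222]=1
comp((hsv[...,1]<90)&(hsv[...,1]>15)&(hsv[...,2]>110)&(r2>0),.041,"lid")
print("fitting",cast(c,(258,140),.045).round(4)); print(hsv[199,286],hsv[160,290])
d=np.load("w1.npy"); Rm=cv2.Rodrigues(c["rvec"])[0]
for u,v in [(291,135),(286,203),(320,60)]:
    P=Rm.T@(np.array([(u-c["cx"])/c["fx"],(v-c["cy"])/c["fy"],1])*d[v,u]-np.ravel(c["tvec"])); print(P.round(4))
E
```

```text
[[ 0.6122  0.0466  0.009 ]
 [ 0.6916 -0.0174  0.009 ]
 [ 0.5889 -0.1514  0.009 ]
 [ 0.5076 -0.0857  0.009 ]]
plate [ 0.6001 -0.052   0.009 ] [0.1687 0.102  0.1688 0.1045]
x yaw -127.89655097481561
screws [ 0.5999 -0.0522  0.009 ] -127.84319342407754
pad [291.6 141.3] [51.4 52.3] [ 0.5997 -0.0503  0.06  ] diam 0.04512007364084432
lid [286.3 201. ] [31.6 35.1] [ 0.5587 -0.0949  0.041 ] diam 0.03154105696891507
fitting [ 0.5757 -0.0314  0.045 ]
[ 24  40 190] [ 19 157 107]
[ 0.6086 -0.0228  0.3297]
[ 0.5571 -0.0965  0.0405]
[ 0.667  -0.0121  0.0091]
```

```bash
python3 - <<'E'
from h import *
P=np.array([.557,-.0945]); o=down(np.radians(-37.9))
env.grip(.062,20)
env.reach(np.r_[P,.15],q(o))
print("stop",env.movel(np.r_[P,.087],velocity=.08,stop_force=6))
s=env.get_state(); print(s["time"],s["tcp_pos"].round(4),s["force"].round(2))
env.grip(.030,20)
s=env.get_state(); print(s["time"],s["opening"],s["force"].round(2))
env.movel(np.r_[P,.105],velocity=.05)
s=env.get_state(); print(s["time"],s["opening"],s["tcp_pos"].round(4),s["force"].round(2))
p,d=camera("side"); cv2.imwrite("pics/s2.png",cv2.resize(p[180:300,230:400],None,fx=4,fy=4))
p,d=camera("wrist"); cv2.imwrite("pics/w2.png",p)
E
```

```text
stop False
4.9167 [ 0.5572 -0.0947  0.0872] [ 0.45  0.16 -0.19]
5.25 0.038139313064285744 [-0.71  0.41  5.31]
5.7583 0.03783187993916774 [ 0.5571 -0.0943  0.1052] [-0.77 -0.21 -1.01]
```

View pics/s2.png

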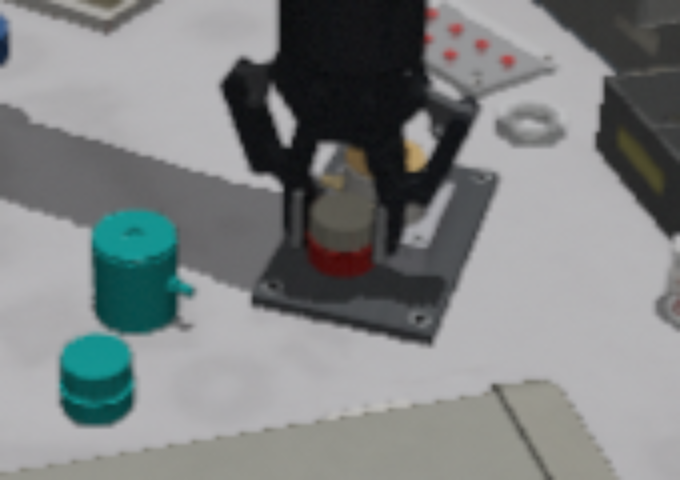

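View pics/w2.png

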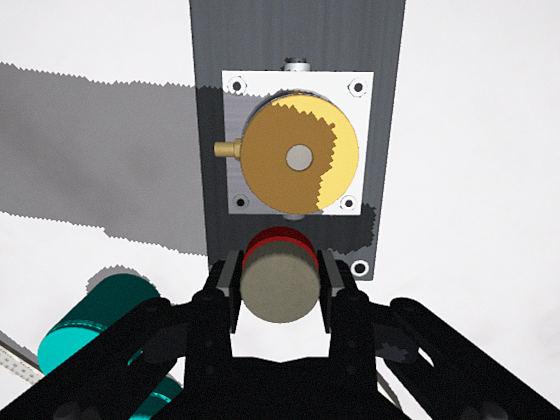

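The pot is held upright between the pads, with an opening of 38 mm. The wrist view shows it at (281,280), clear of the plate. Next I'll place it.

```bash
python3 - <<'E'
from h import *
P=np.array([.557,-.0945]); o=down(np.radians(-37.9)); T=np.array([.53,.15])
env.movel(np.r_[P,.17],velocity=.15)
env.reach(np.r_[T,.15],q(o))
print("stop",env.movel(np.r_[T,.0785],velocity=.06,stop_force=4))
s=env.get_state(); print(s["time"],s["tcp_pos"].round(4),s["force"].round(2),s["opening"])
env.grip(.060,20); env.movel(np.r_[T,.20],velocity=.15)
s=env.get_state(); print(s["time"],s["force"].round(2))
N=np.array([.5998,-.0513])
env.reach(np.r_[N,.21],q(down(np.radians(52.1))))
s=env.get_state(); print(s["time"],s["tcp_pos"].round(4),s["qpos"].round(2))
import pickle
c=calibration("wrist"); pickle.dump(c,open("w3.pkl","wb"))
p,d=camera("wrist"); cv2.imwrite("pics/w3.png",p)
p,d=camera("top"); cv2.imwrite("pics/t3.png",cv2.resize(p[130:280,150:420],None,fx=2.9,fy=2.9))
p,d=camera("side"); cv2.imwrite("pics/s3.png",cv2.resize(p[150:300,200:400],None,fx=4,fy=4))
E
```

```text
stop True
8.575 [0.5298 0.1499 0.0786] [-0.87  0.21  5.08] 0.03785365014172683
9.8833 [-0.51  0.12  0.8 ]
11.3333 [ 0.5995 -0.0506  0.2094] [-0.39  0.5   0.5   1.85 -0.31  0.87  1.17]
```

View pics/w3.png

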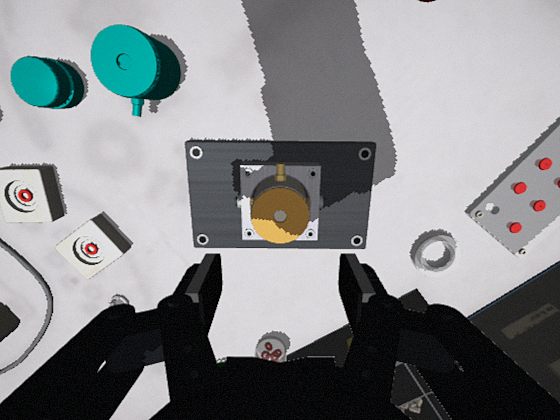

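View pics/s3.png

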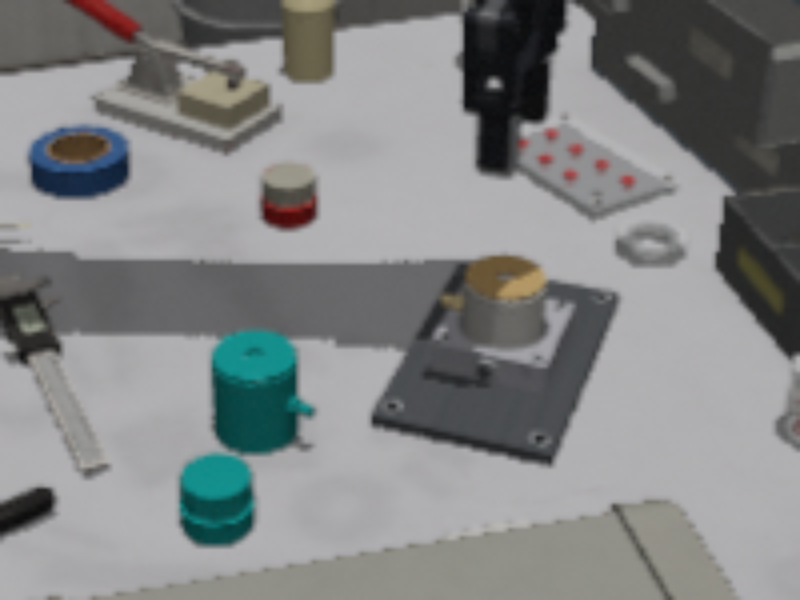

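View pics/t3.png

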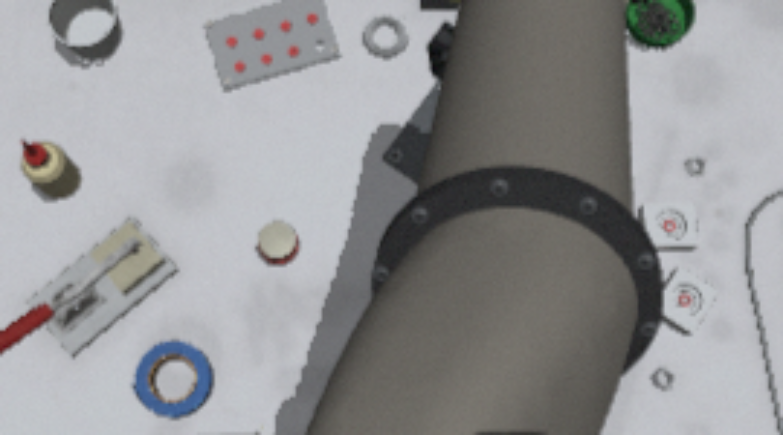

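The pot stands upright on the free bench. In the wrist view the screws are at (196,153), (365,154), (357,240) and (203,239), and the nest pad is at about (281,215). I'll refine the stand and nest positions from these.

```bash
python3 - <<'E'
from h import *
import pickle
c=pickle.load(open("w3.pkl","rb")); p=cv2.imread("pics/w3.png"); hsv=cv2.cvtColor(p,cv2.COLOR_BGR2HSV)
scr=np.array([cast(c,u,.009) for u in [(196,153),(365,154),(357,240),(203,239)]]);x=scr[0]+scr[3]-scr[2]-scr[1]
print("screws",scr.mean(0).round(4),np.degrees(np.arctan2(x[1],x[0])))
m=((hsv[...,0]>10)&(hsv[...,0]<28)&(hsv[...,1]>100)&(hsv[...,2]>60)).astype(np.uint8); m[:165]=0;m[250:]=0;m[:,:235]=0;m[:,325:]=0
m=cv2.morphologyEx(m,cv2.MORPH_OPEN,np.ones((15,15)))
k=max(cv2.findContours(m,0,1)[0],key=cv2.contourArea); e=cv2.fitEllipse(cv2.convexHull(k)); print(e,cast(c,e[0],.06).round(4))
print("fit tip",cast(c,(281,166),.045).round(4),"root",cast(c,(281,183),.045).round(4))
E
```

```text
screws [ 0.5999 -0.0509  0.009 ] -128.26881368108423
((279.52642822265625, 215.07095336914062), (55.605411529541016, 57.7269172668457), 88.81450653076172) [ 0.5982 -0.0504  0.06  ]
fit tip [ 0.5711 -0.0278  0.045 ] root [ 0.5818 -0.0361  0.045 ]
```

```bash
python3 - <<'E'
from h import *
N=np.array([.599,-.0508]); o=down(np.radians(51.9))
env.grip(.075,20)
env.movel(np.r_[N,.14],velocity=.15,rot=q(o))
print("stop",env.movel(np.r_[N,.108],velocity=.06,stop_force=5))
s=env.get_state(); print(s["time"],s["tcp_pos"].round(4),s["force"].round(2))
env.grip(.055,20)
p,d=camera("wrist"); cv2.imwrite("pics/w4.png",p)
p,d=camera("side"); cv2.imwrite("pics/s4.png",cv2.resize(p[180:300,230:400],None,fx=4,fy=4))
s=env.get_state(); print(s["time"],s["tcp_pos"].round(4),s["force"].round(2),s["opening"])
E
```

```text
stop False
13.0833 [ 0.599  -0.0509  0.1079] [-1.16  0.89  0.72]
13.5167 [ 0.5991 -0.0508  0.1082] [0.49 0.49 0.39] 0.05487087960875685
```

View pics/w4.png

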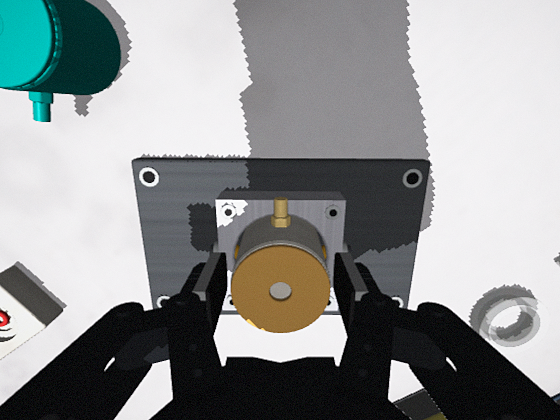

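View pics/s4.png

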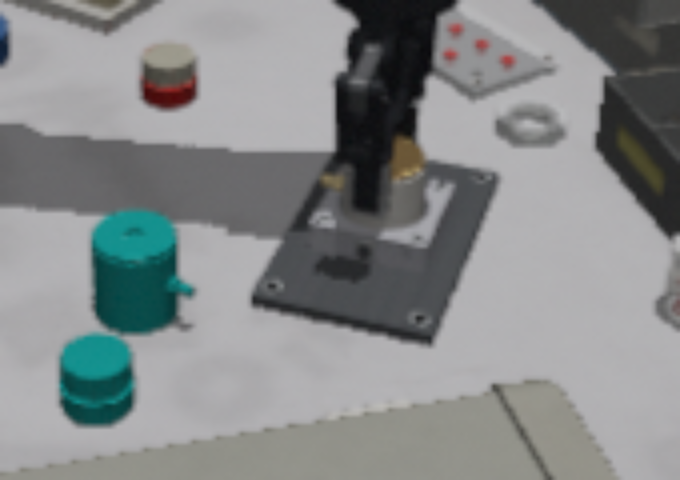

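The nest is centred between the pads at (280,288), with the fitting pointing away at (281,211). I'll grip it and start rocking.

```bash
cat >> h.py <<'E'
N=np.array([.599,-.0508]); O=down(np.radians(51.9)); Z0=.108; PV=.019
def pose(t,lift):
    ax=O.as_matrix()[:,0]; r=R.from_rotvec(ax*t)
    return np.r_[N,PV]+r.apply([0,0,Z0-PV+lift]), q(r*O)
def st(n=""):
    s=env.get_state(); print(n,round(s["time"],2),s["tcp_pos"].round(4),"F",s["force"].round(1),"M",s["torque"].round(2),"op",round(float(s["opening"]),4)); return s
E
python3 - <<'E'
from h import *
env.grip(.040,90); st("grip")
for t,l in [(.06,.0012),(-.1,.0024)]:
    p,r=pose(t,l); env.movel(p,velocity=.03,rot=r); s=st((t,l))
    if abs(s["force"][2])>14: break
p,d=camera("side"); cv2.imwrite("pics/s5.png",cv2.resize(p[180:300,230:400],None,fx=4,fy=4))
E
```

```text
grip 13.77 [ 0.5991 -0.0508  0.1087] F [-1.5  0.2  6.6] M [0.07 0.46 0.01] op 0.0446
(0.06, 0.0012) 14.1 [ 0.6031 -0.046   0.1098] F [-1.5  2.1  7.6] M [0.3  0.32 0.08] op 0.0444
(-0.1, 0.0024) 14.73 [ 0.594  -0.0579  0.1106] F [-1.   1.   6.4] M [ 0.06  0.43 -0.15] op 0.0442
```

View pics/s5.png

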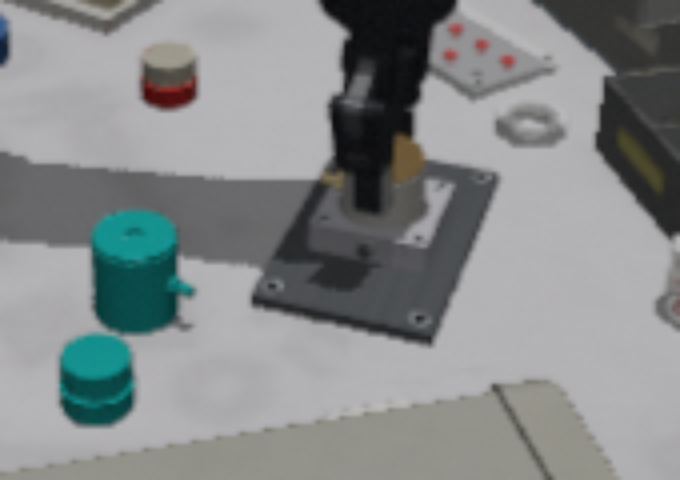

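```bash
python3 - <<'E'
from h import *
for i,(t,l) in enumerate([(.1,.0042),(-.1,.006)]):
    p,r=pose(t,l); env.movel(p,velocity=.03,rot=r); s=st((t,l))
    p,d=camera("wrist"); cv2.imwrite(f"pics/w6{i}.png",p)
    if s["force"][2]<-10: break
a=[cv2.resize(cv2.imread(f"pics/w6{i}.png")[130:380,100:460],None,fx=1.1,fy=1.1) for i in (0,1)]
cv2.imwrite("pics/w6.png",np.hstack(a))
E
```

```text
(0.1, 0.0042) 15.55 [ 0.6048 -0.0436  0.1117] F [1.1 0.6 0. ] M [-0.09 -0.3   0.06] op 0.0443
(-0.1, 0.006) 16.38 [ 0.5934 -0.0582  0.1138] F [ 0.4 -0.3  2.5] M [-0.11  0.05 -0.07] op 0.0442
```

View pics/w6.png

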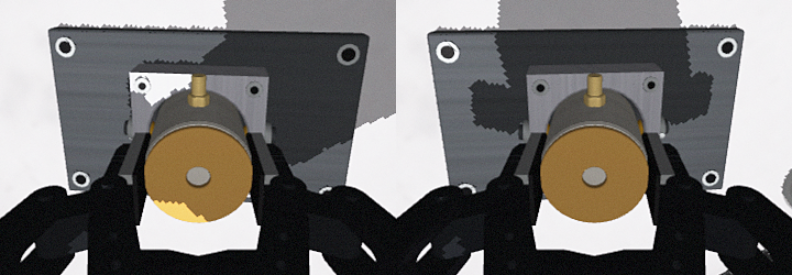

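The nest stays fixed in the gripper while the stand appears to tilt both ways beneath it. The net force stays near zero, so I'll keep walking it up.

```bash
python3 - <<'E'
from h import *
for i,(t,l) in enumerate([(.1,.0078),(-.1,.0096),(.1,.0114),(-.1,.0132),(.1,.015),(-.08,.0168)]):
    p,r=pose(t,l); env.movel(p,velocity=.03,rot=r); s=st((t,l))
    if s["force"][2]<-10: break
else:
    p,d=camera("side"); cv2.imwrite("pics/s7.png",cv2.resize(p[180:300,230:400],None,fx=4,fy=4))
E
```

```text
(0.1, 0.0078) 17.22 [ 0.6046 -0.0433  0.1149] F [ 1.6  1.1 -3.3] M [-0.03 -0.45  0.07] op 0.0441
(-0.1, 0.0096) 18.02 [ 0.593  -0.0581  0.1179] F [-2.9  2.4  7.2] M [ 0.67  0.61 -0.04] op 0.0444
(0.1, 0.0114) 18.83 [ 0.605  -0.045   0.1196] F [-1.9 -4.7  5.8] M [-1.29  0.71  0.09] op 0.0444
(-0.1, 0.0132) 19.66 [ 0.594  -0.0582  0.1212] F [ 4.1  1.7 -1.1] M [ 0.38 -1.02 -0.02] op 0.0443
(0.1, 0.015) 20.5 [ 0.6042 -0.0441  0.1222] F [-2.5 -4.2  1. ] M [-0.94  0.37 -0.01] op 0.044
(-0.08, 0.0168) 21.28 [ 0.5938 -0.0569  0.1242] F [ 0.9  0.1 -2.3] M [-0.09  0.05  0.01] op 0.044
```

View pics/s7.png

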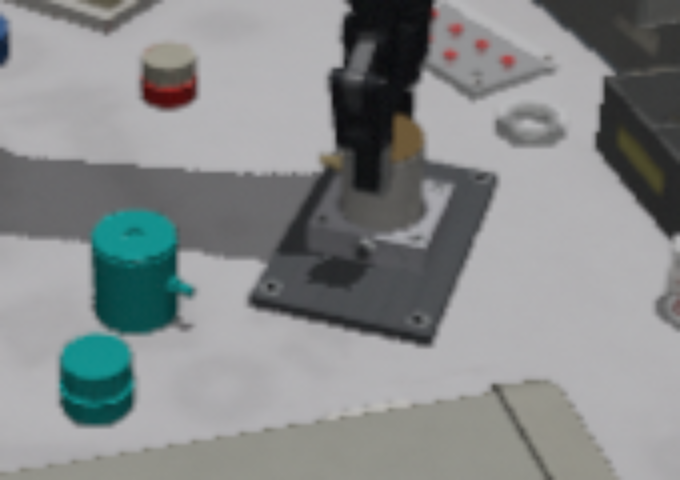

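The force is now just the nest's 2 N weight, the nest sits visibly higher and the stand is flat. I'll straighten it and lift it clear.

```bash
python3 - <<'E'
from h import *
p,r=pose(0,.018); env.movel(p,velocity=.03,rot=r); st()
p,r=pose(0,.036); print(env.movel(p,velocity=.02,rot=r,stop_force=6)); st()
env.dwell(.5); st()
import pickle
c=calibration("wrist"); pickle.dump(c,open("w8.pkl","wb"))
p,d=camera("side"); cv2.imwrite("pics/s8.png",cv2.resize(p[150:300,230:430],None,fx=4,fy=4))
p,d=camera("wrist"); cv2.imwrite("pics/w8.png",p)
p,d=camera("top"); cv2.imwrite("pics/t8.png",cv2.resize(p[130:280,150:420],None,fx=2.9,fy=2.9))
E
```

```text
21.77 [ 0.5991 -0.0502  0.1257] F [ 0.6  0.2 -1.4] M [-0.   -0.01  0.03] op 0.0446
False
 22.82 [ 0.5989 -0.0508  0.1439] F [ 0.4 -1.  -2.1] M [ 0.01 -0.04 -0.03] op 0.0447
 23.32 [ 0.599  -0.0508  0.144 ] F [-0.2 -0.2 -1.8] M [-0.03  0.02  0.05] op 0.0442
```

View pics/s8.png

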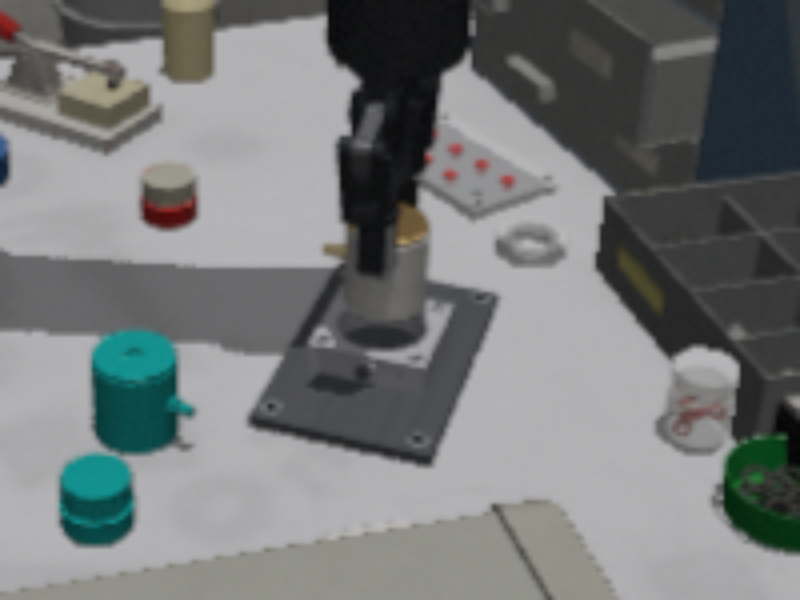

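View pics/w8.png

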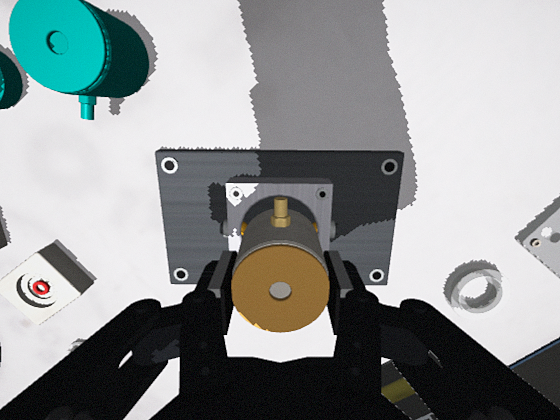

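View pics/t8.png

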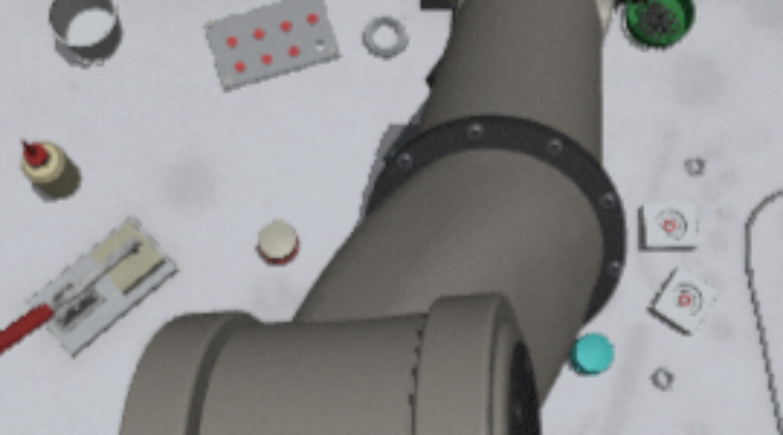

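The nest is clear above the socket mouth with a visible gap, and the stand is flat. The pot and the bystanders haven't moved. Before handing in I'll check the numbers.

```bash
python3 - <<'E'
from h import *
import pickle
c=pickle.load(open("w8.pkl","rb"))
scr=np.array([cast(c,u,.009) for u in [(169,165),(390,166),(376,275),(181,275)]])
print("stand",scr.mean(0).round(4), np.linalg.norm(scr-np.roll(scr,1,0),axis=1).round(4))
# before: same screws in w3
c3=pickle.load(open("w3.pkl","rb"));s3=np.array([cast(c3,u,.009) for u in [(196,153),(365,154),(357,240),(203,239)]]);print("before",np.linalg.norm(s3-np.roll(s3,1,0),axis=1).round(4))
print("nest top",cast(c,(280,289),.096).round(4))
# side view: top rim centre / lower rim of nest, px in full image
cs=calibration("side")
for n,uv in [("rim bottom front",(230+382/4,150+318/4))]: print(n,uv)
Rm=cv2.Rodrigues(cs["rvec"])[0]
for z in (.03,.04,.045,.05):
    X=np.array([.599,-.0508,z]); v=Rm@X+np.ravel(cs["tvec"]); 
    d=-Rm.T@np.ravel(cs["tvec"])-X; d[2]=0; X=X+.0235*d/np.linalg.norm(d); v=Rm@X+np.ravel(cs["tvec"])
    print(z,(cs["fx"]*v[0]/v[2]+cs["cx"]).round(1),(cs["fy"]*v[1]/v[2]+cs["cy"]).round(1))
job.job_done()
E
```

```text
stand [ 0.5987 -0.0517  0.009 ] [0.0851 0.1508 0.0844 0.1498]
before [0.0832 0.1504 0.0834 0.15  ]
nest top [ 0.5974 -0.0497  0.096 ]
rim bottom front (325.5, 229.5)
0.03 324.3 235.0
0.04 324.5 231.4
0.045 324.6 229.5
0.05 324.7 227.6
the job is handed in; nothing more can be done
```

The nest is out of its socket and still held by the gripper above it, and I handed the job in at about 23 s of the 64 s allowed. No verdict was reported.

- **Pot:** I lifted the grease pot off the foot plate and stood it upright on the free bench at about (0.53, 0.15), roughly 0.21 m from the stand. It is let go.
- **Nest:** I gripped it across its x axis at 90 N and rocked it about ±0.1 rad in ten swings, raising it 1–2 mm each time. Then I straightened it and lifted it clear. The readings after each swing never showed more than about 3 N of upward pull.

**Last checks:**
- **Load:** the tool carries only about 1.8 N downward, which matches the nest's own weight.
- **Height:** the side view puts the nest's underside at about 45 mm, which is 18 mm above the socket's mouth.
- **Position:** the nest's top measures about 2 mm from the stand's middle, and the tool points straight down.
- **Stand:** its screw spacing looks the same as before within 1–2 mm, so it is lying flat where it was.
- **Other things:** none of them looked moved in the pictures. I judged that by eye and did not measure it.

One reading disagreed: the fingers closed to 44 mm on the 47 mm nest. I took this as the pads giving under the grip, because the nest never shifted in the wrist views.

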